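# Ready a contact grill whose lid may be hooked shut, and hold its lid up

## Task

Get the contact grill ready to be loaded. First push its drip tray fully home; then try the lid by lifting its handle before you touch the release slide: the storage hook inside may or may not have caught, and it cannot be seen. If the lid is caught, push the red slide all the way across to free it; then raise the lid well open, past half way to upright, and finish while still holding it up by the handle (it falls shut if let go), without shifting the crockery and other things standing around.

Things in the scene. Friction and masses are not known exactly. Their poses are not given: they have to be found in the camera images.
- grill: Contact grill, black and steel, fixed, 300 x 300 mm, 127 mm high shut. Origin: centre of its underside on the worktop; x from its front (handle side) to its rear hinge, y to its left, z up. A black console runs along its front, x = -158 to -94 mm, top at z = 72 mm. On it at x = -128, y = +112 mm stands a thermostat knob, 32 mm across, up to z = 86 mm.
- lid (a joint): Lid angle, rad: 0 shut, grows as its front is raised, stop at 1.25; half way to upright is 0.785. 3 to 5 N lift it at the handle; it does not stay up. If the hidden hook has caught, the lid has about 0.04 of free play (10 mm at the handle), then stops dead; if not, it lifts freely. Only a tug tells.
- handle (a point): Centre of the lid's bare metal round handle bar, 22 mm thick, 120 mm long, along the grill's y; at x = -152, y = 0, z = 109 mm of the grill when shut. Steel arms 12 mm wide, centred 54 mm either side, join it to the lid; between them it is open from above, with 51 mm clear behind the bar to the lid's front edge and 26 mm below it to the console. It turns with the lid.
- lid_hinge (a point): Middle of the lid's hinge line, along the grill's y: x = +115, y = 0, z = 105 mm of the grill; the handle goes round it at 267 mm. The shut lid covers x = -90 to +122, y = -131 to +131 mm of the grill, up to z = 127 mm.
- slide (a joint): Travel of the red release slide, m: 0 (right end, starts within 3 mm of it) to 0.020 (all the way across, towards the grill's +y). About 2 N; it stays where it is put. With the lid let down, its last 5 mm knock the hook clear. Its position does not show whether the hook has caught.
- slide_top (a point): Middle of the top of the red slide's thumb piece: 22 mm along the grill's x, 14 mm along y, 20 mm high, standing on the console right of the handle; at x = -135, y = -115, z = 92 mm of the grill when the slide reads 0.
- tray (a joint): How far the drip tray stands out, m: 0 fully home, at most 0.09; it slides out to the grill's +y (left). About 2 N to push; it stays where it is left.
- tray_pull (a point): Middle of the outer face of the drip tray's grey pull: 70 mm along the grill's x, 22 mm high, standing out 26 mm from the tray's front plate; at x = -30, y = +184, z = 33 mm of the grill when fully home.
- plate: White dinner plate, 240 mm across, bystander. Origin: centre of its underside.
- mug: Blue mug, 80 mm across, 90 mm high, left of the grill, forward of its tray, bystander. Origin: centre of its underside.
- jar: Amber glass storage jar with a white label and black cap, 80 mm across, 130 mm high, bystander. Origin: centre of its underside.
- salt_mill: Light wooden mill, 48 mm across, 125 mm high, right of the grill, bystander. Origin: centre of its underside.
- pepper_mill: Dark wooden mill, 48 mm across, 125 mm high, right of the grill, bystander. Origin: centre of its underside.
- bowl: Green glass bowl, 150 mm across, 60 mm high, bystander. Origin: centre of its underside.
- spatula: Spatula with a black handle and a steel blade, 280 mm long, lying in front of the grill (between it and the robot), bystander. Its x runs along its length.

How it is judged (in metres and radians):
On the way, in this order (a step that is already met when the one before it is completed fails the run):
1. the drip tray is pushed fully home (within 5 mm), lid still shut (value of joint tray below 0.005 m and value of joint lid below 0.01 rad), for 0.2 s.
2. the lid is tried by lifting it at the handle, before the release slide has been moved (value of joint lid above 0.014 rad and value of joint slide below 0.008 m and contact force between lid and the fingers above 1 N and distance between the grasp point and handle below 0.06 m), for 0.1 s.
At the end, for the whole second after the job is handed in: The lid is held still by the gripper's fingers at its handle (within 60 mm of the grip point), open past 0.75 rad (43 degrees) and carried by nothing else, with the drip tray still within 6 mm of home (value of joint lid above 0.75 rad and velocity of joint lid between -0.1 and 0.1 rad/s and contact force between lid and the fingers above 1 N and distance between the grasp point and handle below 0.06 m and value of joint tray below 0.006 m); the arm keeps its last pose, push and grip.
It fails at once if a bystander is shifted by more than 20 mm (distance of any of plate, mug, jar, salt_mill, pepper_mill, bowl, spatula from where it was at the start of the episode above 0.02 m).
It fails at once if a bystander props the lid (contact force between lid and plate above 0.5 N or contact force between lid and mug above 0.5 N or contact force between lid and jar above 0.5 N or contact force between lid and salt_mill above 0.5 N or contact force between lid and pepper_mill above 0.5 N or contact force between lid and bowl above 0.5 N or contact force between lid and spatula above 0.5 N).
It also fails if it takes over 72 s, if anything falls off the work surface, if the arm or the gripper's body presses on something with over 40 N, if the wrist force passes 120 N, or if a joint passes its speed limit or range.

## Robot

A 6-joint arm with a two-finger parallel gripper is mounted at the origin on the work surface. World frame = base frame: x ahead of the robot, y to its left, z up, the work surface at z = 0. Lengths are in mm, angles in degrees, forces in N, time in s.
With the tool pointing down it reaches from about 300 to 850 mm from the base axis. Payload 4.2 kg.
Tool frame: the origin (TCP) lies midway between the tips of the shut fingers; the grasp point (between the pads) lies 19 mm behind it (env.grasp_offset is the distance from the TCP to the grasp point, in mm); z points along the fingers, y is the line along which they close (so a half turn about z gives the same grasp; the last joint's range is limited). The gripper opens to 91 mm and grips with 3 to 60 N. Pads are 32 mm wide; open, the fingers measure 118 mm over their backs; the gripper's body (76 mm by 178 mm) begins 60 mm behind the grasp point.
Start: joints at [68.354, 18.312, 89.639, -0, 72.044, -1.146], TCP at [201.376, 538.601, 213.976] pointing down, gripper open.
Joint ranges: [-177.97, 177.97], [-48.28, 115.42], [12.27, 149.76], [-77.06, 257.06], [2.81, 150.46], [-146.56, 146.56]. Speed limits (degrees/s): [147.25, 147.25, 180, 180, 180, 180].

## Interface

Orientations are given as [roll, pitch, yaw] about the fixed x, y, z axes, in that order (R = Rz(yaw) Ry(pitch) Rx(roll)).
In Python, from workcell import env, optics gives the robot as it stands. The module is installed in compiled form; this text tells all that it offers.
- The arm moves only by the tool send_rows, never from a script. Its argument "targets" is a list that holds one entry, the list of rows, each a list of 7 numbers: the turn, a rotation vector about the world's x, y, z scaled (see below), then the shift along the world's x, y, z scaled (see below), then the closure, from -1 (fully open) to 1 (shut). In form: [[[rx, ry, rz, x, y, z, gripper], ...]]. A call has 1 to 12 rows; each row shifts and turns the commanded pose from where the row before left it; what a row does not reach is not made up. The controller multiplies each number of a shift by 0.2 m and each number of a turn by pi/2 rad. A row lasts 1/10 s, in which the tool goes at most 50 mm and 8.59 degrees, less where a joint would pass 70% of its speed; a pose out of reach is approached as far as the arm can. A call with a number of a shift or a turn outside -1 to 1 is refused whole. A call with a gripper value outside its range is refused whole. The fingers move at their own pace and stop on an object; "grip_force" is the grip in N (left out, the last holds). Time passes only in rows, so rows that do not move let the fingers close. It gives the time, the measured TCP pose, the force, the opening and the grip force at its end, in the units of the state.
- env.state(): the state, without advancing time (a new reading comes with each control period).
- optics.grab_frame(name): name is "side" or "top" or "wrist"; returns (picture, depth): 384x512x3 uint8, red, green, blue; 384x512 float32, mm along the optical axis (not along the pixel's ray), 0 where there is no reading.
- optics.camera_info(name): a dict with "camera_matrix" (3x3 intrinsics, pixels), "R" (3x3) and "t" (3): a world point X has camera coordinates R X + t; the wrist camera has in their place "mount" (4x4, takes a point from camera to tool coordinates, whose origin is the TCP and whose axes are the flange's). Camera axes: x right, y down, z forward; pixel columns grow to the right and rows downward; lengths in mm; the calibration is good to about 2 mm. A picture is of the moment at which its call begins: read the wrist's pose just before it. camera_info takes no time and is no camera call.
- env.job_done(): hands the job in; it is judged then, once.
Trained networks look in the newest picture that a camera, given by its name, has taken for a name from the list of things; names that differ only in an ending like _2 or _b are one class to them, and where a whole thing is asked for, a point or a joint stands for the part that bears it (a point fixed in the world has none). Each returns a list of dicts, best first, with "conf" (0 to 1); they miss things now and then, are a little off and sometimes report something else, mostly with a low value. They report only what shows in the picture. A call takes as long as a camera call.
- optics.silhouettes(camera, name): "mask" (384x512 bool, what is visible of it) and "at" ([column, row] in pixels, amid what is visible of it).
- optics.place_of(camera, name): "at" ([column, row] in pixels: a listed point, or the origin of a listed thing).
The state is a dict: "time_s": time; "qpos": joint angles; "qvel": joint speeds; "effort": joint torques, N m; "ee_pos": TCP position; "ee_rot": TCP orientation; "force": force on the tool from outside, world axes, zero at the start; "torque": the same for the moment, N m; "gripper_width": finger opening in mm; "gripper_force": force on a finger pad.
Only numpy, scipy, OpenCV 4.12 (cv2) and the standard library are available. Lean on these libraries where they do the work, as an engineer would, in place of code of your own. Each camera call takes 0.05 s, during which the arm holds its last target. There are 200 camera calls.

## Working session

There is one attempt and no reset: what is moved stays moved. The work goes in short steps, Python scripts to look and compute and a tool call to move; the robot and the scene stay as the last step left them, time stands still between calls to the robot, and variables do not carry over. Pictures are saved under pics/ and viewed, at most 10 in all, crops included, and the job is handed in when it is done.

Besides the shell and the picture viewer there is one more tool, called after "Call:" in YAML: its name, and indented under it one key for each argument. send_rows: Moves the arm, as the interface text tells. Its arguments: {"type":"object","properties":{"targets":{"type":"array"},"grip_force":{"type":"number"}},"required":["targets"]}

```bash
mkdir -p pics
cat > h.py <<'E'
import numpy as np, cv2
from workcell import env, optics
from scipy.spatial.transform import Rotation as Ro
def ray(cam,uv,st=None):
    i=optics.camera_info(cam);K=np.array(i["camera_matrix"]);d=np.linalg.solve(K,[uv[0],uv[1],1.])
    if cam=="wrist":
        M=np.array(i["mount"]);R=Ro.from_euler('xyz',st["ee_rot"],degrees=True).as_matrix()
        return R@M[:3,3]+np.array(st["ee_pos"]), R@M[:3,:3]@d
    R=np.array(i["R"]);t=np.array(i["t"]);return -R.T@t, R.T@d
def at_z(cam,uv,z,st=None):
    o,d=ray(cam,uv,st);return o+d*(z-o[2])/d[2]
def at_d(cam,uv,dep,st=None):
    o,d=ray(cam,uv,st);return o+d*dep
E
python3 - <<'E'
from h import *
ims=[]
for c in("side","top"):
    p,d=optics.grab_frame(c);cv2.imwrite(f"pics/{c}0.png",p[:,:,::-1]);np.save(f"{c}0.npy",d)
    for n in("grill","handle","lid_hinge","slide_top","tray_pull","plate","mug","jar","salt_mill","pepper_mill","bowl","spatula"):
        r=optics.place_of(c,n)
        for x in r[:2]:
            u=np.array(x["at"]);ui=np.clip(u.round().astype(int),0,[511,383]);print(c,n,round(x["conf"],2),u.round(1),at_d(c,u,d[ui[1],ui[0]]).round(0))
print(env.state())
E
```

```text
side grill 0.56 [253.5 223.1] [ 572. -141.  126.]
side handle 0.85 [203.8 202. ] [432. -21. 116.]
side lid_hinge 0.92 [290.1 201.2] [692. -55. 127.]
side slide_top 0.66 [215.4 145.2] [478. 429.  47.]
side slide_top 0.57 [210.  234.5] [ 447. -136.   88.]
side mug 0.76 [208.8 185.7] [447. 123.  70.]
side jar 0.94 [279.3 354.2] [ 592. -500.   54.]
side jar 0.42 [215.7 145.7] [479. 426.  46.]
side salt_mill 0.62 [266.8 275.1] [ 598. -253.   32.]
side salt_mill 0.46 [215.3 144.4] [478. 424.  53.]
side pepper_mill 0.79 [236.4 278.3] [ 514. -251.   25.]
side bowl 0.75 [213.9 146. ] [472. 429.  43.]
side spatula 0.59 [193.8 222.2] [392.  29.  -8.]
top grill 0.96 [260.4 196.3] [569. -19. 130.]
top handle 0.77 [259.2 235.6] [434.  -9. 120.]
top lid_hinge 0.67 [261.  162.7] [691. -26. 126.]
top slide_top 0.54 [292.3 234.5] [ 439. -127.   69.]
top tray_pull 0.62 [202.4 205.5] [561. 195.  46.]
top plate 0.61 [403.3 237.1] [ 421. -547.    1.]
top mug 0.75 [197.9 239.5] [440. 217.  11.]
top mug 0.47 [200.8 206.3] [559. 201.  40.]
top jar 0.6 [374.3 190.1] [ 585. -429.   88.]
top salt_mill 0.53 [314.6 188.6] [ 600. -216.   83.]
top bowl 0.94 [121.8 231.5] [481. 502.   5.]
top bowl 0.5 [376.4 192.8] [ 576. -437.   82.]
top spatula 0.77 [253.9 254.9] [377.  12.  -0.]
{'time_s': 1.3, 'qpos': array([ 6.83507356e+01,  1.83107541e+01,  8.96393435e+01,  5.37745016e-04,
        7.20434214e+01, -1.14634359e+00]), 'qvel': array([ 0.05703398, -0.05970065,  0.03341508, -0.05738547,  0.04574574,
       -0.0164915 ]), 'effort': array([ 6.54318974e-04, -4.12361670e+01, -2.32224584e+01,  7.27889431e-02,
        3.78379715e-02,  6.13660887e-06]), 'ee_pos': array([201.40292691, 538.59049096, 213.98509182]), 'ee_rot': array([ 1.79993510e+02, -3.81808432e-04,  1.59496913e+02]), 'force': array([0.60606114, 0.14953107, 0.20820103]), 'torque': array([0.04179724, 0.01406243, 0.0289118 ]), 'gripper_force': 0.0, 'gripper_width': 91.05664891750158}
```

Run:
```python
import cv2
t=cv2.imread("pics/top0.png")[130:290,150:350];cv2.imwrite("pics/topc.png",cv2.resize(t,None,fx=4,fy=3.75,interpolation=cv2.INTER_CUBIC)[:600])
t=cv2.imread("pics/side0.png")[120:320,130:350];cv2.imwrite("pics/sidec.png",cv2.resize(t,(660,600),interpolation=cv2.INTER_CUBIC))
```

```text
(no output)
```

View pics/topc.png

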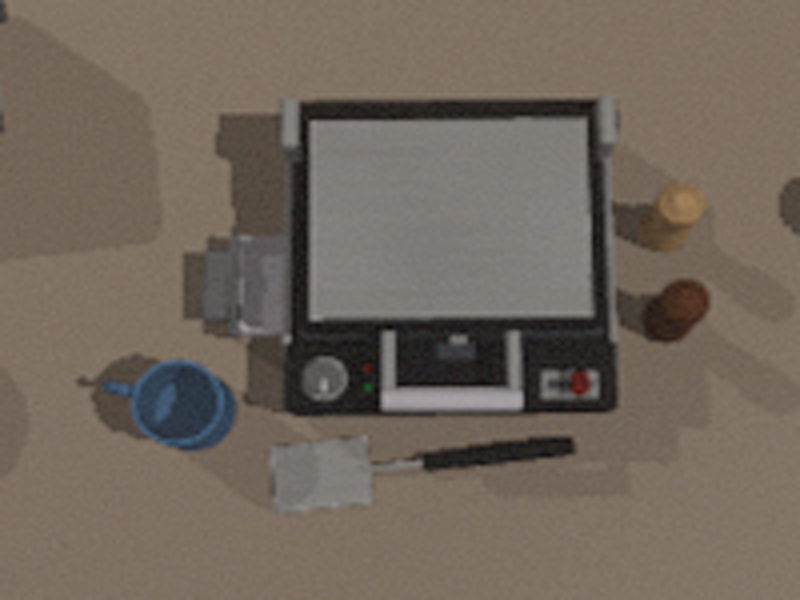

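View pics/sidec.png

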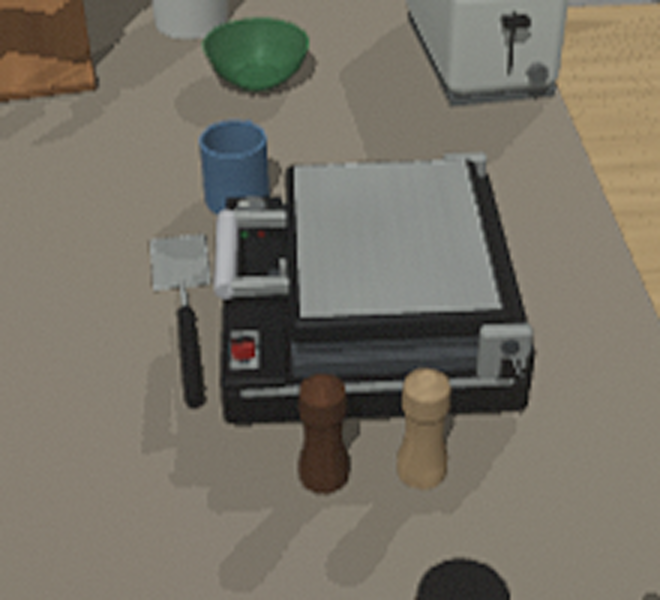

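The top view shows the grill with its tray out on the left, pull at crop (217,285). The mug is front-left at (180,405), the handle bar at (452,399), the red slide at its right end (580,382), and the mills on the right. I'll fit the grill pose from the depth image.

Run:
```python
from h import *
d=np.load("top0.npy");v,u=np.mgrid[0:384,0:512]
i=optics.camera_info("top");K=np.array(i["camera_matrix"]);R=np.array(i["R"]);t=np.array(i["t"])
P=np.stack([(u-K[0,2])/K[0,0]*d,(v-K[1,2])/K[1,1]*d,d],-1);W=(P-t)@R
print("res mm/px",d[200,260]/K[0,0], "cam",(-R.T@t).round())
X,Y,Z=W[...,0],W[...,1],W[...,2]
def rect(m,n):
    p=W[m][:,:2].astype(np.float32);r=cv2.minAreaRect(p);print(n,len(p),np.round(r[0],1),np.round(r[1],1),round(r[2],2),"z",np.median(Z[m]).round(1),"bbox",p.min(0).round(),p.max(0).round())
g=(abs(Y)<200)&(X>380)&(X<760)
box=(abs(Y+15)<190)&(X>380)&(X<760)
lid=cv2.morphologyEx((box&(Z>115)&(X>455)).astype(np.uint8),cv2.MORPH_OPEN,np.ones((5,5)))>0
rect(lid,"lid")
rect(box&(Z>98)&(X<455)&(Y>-90)&(Y<70),"bar")
rect(box&(Z>60)&(Z<80)&(X<480)&(abs(Y+15)<170),"console")
tr=(Y>125)&(Y<260)&(X>490)&(X<620)&(Z>15)&(Z<90);rect(tr,"tray")
for c in range(192,224,2): print(c,W[206,c].round(0),W[210,c].round(0))
rect((Y>140)&(Y<300)&(X<495)&(X>360)&(Z>20),"mug")
```

```text
res mm/px 3.4592818028725802 cam [ 307.   -2. 1334.]
lid 4371 [601.6 -27. ] [262.4 210.1] 87.92 z 129.9 bbox [ 493. -160.] [711. 106.]
bar 236 [439.5 -22.8] [ 30.8 117.4] 0.01 z 118.2 bbox [424. -81.] [455.  36.]
console 847 [453.1 -23. ] [298.4  54.4] 89.75 z 72.5 bbox [ 425. -172.] [480. 126.]
tray 493 [550.9 162.9] [119.9  75.6] 0.13 z 26.9 bbox [491. 125.] [611. 201.]
192 [570. 242.  -2.] [554. 241.  -1.]
194 [570. 234.  -3.] [553. 233.   2.]
196 [569. 226.  -0.] [553. 225.   4.]
198 [568. 218.   2.] [552. 218.   4.]
200 [568. 211.   1.] [552. 210.   2.]
202 [559. 196.  45.] [543. 196.  50.]
204 [558. 188.  48.] [544. 189.  42.]
206 [559. 182.  42.] [544. 182.  44.]
208 [558. 174.  49.] [543. 174.  46.]
210 [562. 169.  27.] [548. 170.  19.]
212 [562. 162.  23.] [547. 163.  20.]
214 [561. 155.  24.] [547. 155.  22.]
216 [561. 147.  23.] [546. 147.  24.]
218 [562. 140.  20.] [546. 140.  25.]
220 [560. 132.  25.] [546. 132.  24.]
222 [553. 121.  63.] [538. 121.  63.]
mug 263 [452.8 225.1] [105.1  77.5] 44.2 z 72.7 bbox [403. 177.] [480. 288.]
```

Call:
send_rows:
  targets:
    - [[0,0,-0.0657,0.15,-0.122,0,1],[0,0,-0.0657,0.15,-0.122,0,1],[0,0,-0.0657,0.15,-0.122,0,1],[0,0,-0.0657,0.15,-0.122,0,1],[0,0,-0.0657,0.15,-0.122,0,1],[0,0,-0.0657,0.15,-0.122,0,1],[0,0,-0.0657,0.15,-0.122,0,1],[0,0,-0.0657,0.15,-0.122,0,1],[0,0,-0.0657,0.15,-0.122,0,1],[0,0,-0.0657,0.15,-0.122,0,1],[0,0,-0.0657,0.15,-0.122,0,1],[0,0,-0.0657,0.15,-0.122,0,1]]

```text
time_s: 2.5
ee_pos: [562.5, 244.6, 214.0]
ee_rot: [180.0, -0.0, 88.3]
force: [1.1, 0.6, 0.4]
gripper_width: 0.7
gripper_force: 0.0
```

Call:
send_rows:
  targets:
    - [[0,0,0,0,0,-0.187,1],[0,0,0,0,0,-0.187,1],[0,0,0,0,0,-0.187,1],[0,0,0,0,0,-0.187,1],[0,0,0,0,0,-0.187,1],[0,0,0,0,-0.1,0,1],[0,0,0,0,-0.05,0,1],[0,0,0,0,-0.05,0,1],[0,0,0,0,-0.05,0,1]]

```text
time_s: 3.4
ee_pos: [562.0, 195.9, 27.9]
ee_rot: [179.9, -0.1, 88.5]
force: [-0.3, 2.2, -0.9]
gripper_width: 0.5
gripper_force: 1.2
```

Run:
```python
from h import *
s=env.state();print(s["ee_pos"],s["force"])
for c in("wrist","top"):
    p,d=optics.grab_frame(c);cv2.imwrite(f"pics/{c}1.png",p[:,:,::-1])
```

```text
[562.01108511 195.85852159  27.94206712] [-0.3191161   2.18794401 -0.89566621]
```

View pics/wrist1.png

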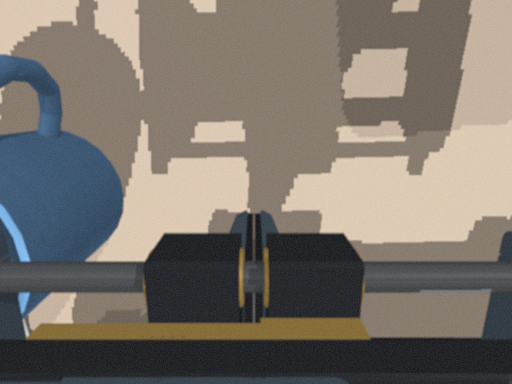

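The wrist view shows the shut fingers, with the mug clear at left (pixel 60,200). The 2.2 N reading means the tray is being pushed. I'll carry on slowly.

Call:
send_rows:
  targets:
    - [[0,0,0,0,-0.03,0,1],[0,0,0,0,-0.03,0,1],[0,0,0,0,-0.02,0,1],[0,0,0,0,-0.02,0,1],[0,0,0,0,0,0,1]]

```text
time_s: 4.0
ee_pos: [561.8, 176.7, 27.4]
ee_rot: [179.9, -0.1, 88.5]
force: [0.4, 5.7, 1.6]
gripper_width: 0.5
gripper_force: 2.6
```

Call:
send_rows:
  targets:
    - [[0,0,0,0,-0.015,0,1],[0,0,0,0,-0.015,0,1],[0,0,0,0,0,0,1]]

```text
time_s: 4.3
ee_pos: [562.0, 176.5, 27.7]
ee_rot: [179.9, -0.7, 88.3]
force: [-2.3, 24.0, 0.2]
gripper_width: 0.4
gripper_force: 11.8
```

Call:
send_rows:
  targets:
    - [[0,0,0,0,0.15,0,1],[0,0,0,0,0.15,0,1],[0,0,0,0,0,0.2,1],[0,0,0,0,0,0.2,1],[0,0,0,0,0,0.2,1],[0,0,0,0,0,0.2,1],[0,0,0,-0.107,-0.21,0,-0.3],[0,0,0,-0.107,-0.21,0,-0.3],[0,0,0,-0.107,-0.21,0,-0.3],[0,0,0,-0.107,-0.21,0,-0.3],[0,0,0,-0.107,-0.21,0,-0.3],[0,0,0,-0.107,-0.21,0,-0.3]]

```text
time_s: 5.5
ee_pos: [431.4, -24.2, 186.8]
ee_rot: [-180.0, 0.1, 88.6]
force: [0.4, -0.9, 0.6]
gripper_width: 45.6
gripper_force: 0.0
```

Run:
```python
from h import *
s=env.state();print(s["ee_pos"],s["ee_rot"],s["force"],s["gripper_width"])
p,d=optics.grab_frame("wrist");cv2.imwrite("pics/wrist2.png",p[:,:,::-1])
for n,z in(("handle",109),("slide_top",92)):
    for x in optics.place_of("wrist",n)[:2]: print(n,x["conf"],np.round(x["at"]),at_z("wrist",x["at"],z,s).round(1))
p,d=optics.grab_frame("top");cv2.imwrite("pics/top2.png",cv2.resize(p[130:290,150:350,::-1],(750,600)))
v,u=np.mgrid[0:384,0:512];i=optics.camera_info("top");K=np.array(i["camera_matrix"]);R=np.array(i["R"]);t=np.array(i["t"])
W=(np.stack([(u-K[0,2])/K[0,0]*d,(v-K[1,2])/K[1,1]*d,d],-1)-t)@R;X,Y,Z=np.moveaxis(W,-1,0)
m=(Y>135)&(Y<260)&(X>530)&(X<590)&(Z>12)&(Z<90);print("tray ymax",np.percentile(Y[m],[50,99]))
```

```text
[431.3564354  -24.17033988 186.78889078] [-1.79969837e+02  7.66529119e-02  8.86016733e+01] [ 0.43750519 -0.92400702  0.55057081] 45.577311530986556
handle 0.6 [258. 195.] [433.9 -18.8 109. ]
slide_top 0.64 [276. 310.] [ 448.  -132.6   92. ]
tray ymax [146.49686788 156.28417461]
```

View pics/wrist2.png

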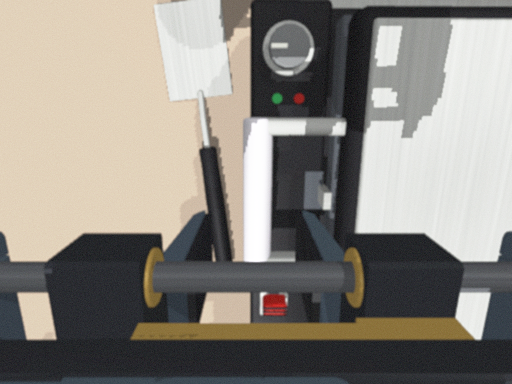

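The wrist view shows the bar at column 258, between the opening fingers, with the slide at (275,303). The tray's outer face is at y = 156, so it is home. I'll descend and grip.

Call:
send_rows:
  targets:
    - [[0,0,0,0.013,0.015,0,-0.3],[0,0,0,0,0,-0.16,-0.3],[0,0,0,0,0,-0.16,-0.3],[0,0,0,0,0,-0.1,-0.3],[0,0,0,0,0,-0.064,-0.3],[0,0,0,0,0,0,1],[0,0,0,0,0,0,1],[0,0,0,0,0,0,1],[0,0,0,0,0,0,1],[0,0,0,0,0,0,1]]
  grip_force: 25

```text
time_s: 6.7
ee_pos: [434.3, -19.0, 90.6]
ee_rot: [-179.9, -0.0, 88.5]
force: [-7.8, 0.3, 4.1]
gripper_width: 22.3
gripper_force: 3.4
```

Call:
send_rows:
  targets:
    - [[0,0,0,0,0,0.015,1],[0,0,0,0,0,0.02,1],[0,0,0,0,0,0,1],[0,0,0,0,0,0,1],[0,0,0,0,0,0,1]]

```text
time_s: 7.2
ee_pos: [434.3, -19.1, 96.7]
ee_rot: [-179.8, -0.0, 88.5]
force: [-4.3, 1.3, -3.1]
gripper_width: 21.3
gripper_force: 25.0
```

Call:
send_rows:
  targets:
    - [[0,0,0,0,0,0.02,1],[0,0,0,0,0,0.01,1],[0,0,0,0,0,0.01,1],[0,0,0,0,0,0,1]]

```text
time_s: 7.6
ee_pos: [434.8, -19.1, 105.3]
ee_rot: [-179.9, -0.0, 88.5]
force: [-4.5, 0.7, -3.5]
gripper_width: 21.4
gripper_force: 25.0
```

Call:
send_rows:
  targets:
    - [[0,0,0,0,0,0.02,1],[0,0,0,0,0,0.02,1],[0,0,0,0,0,0,1]]

```text
time_s: 7.9
ee_pos: [435.5, -19.1, 113.9]
ee_rot: [180.0, -0.0, 88.5]
force: [-5.3, 1.5, -3.6]
gripper_width: 21.2
gripper_force: 25.0
```

The lid lifts freely: 23 mm up with a steady 3.6 N load, well past the hook's 10 mm of play. It isn't caught, so I'll leave the slide alone and raise the lid along its arc.

Call:
send_rows:
  targets:
    - [[0,0,0,0.007,0,0.05,1],[0,0,0,0.007,0,0.05,1],[0,0,0,0.011,0,0.05,1],[0,0,0,0.011,0,0.05,1],[0,0,0,0.014,0,0.049,1],[0,0,0,0.014,-0.001,0.049,1],[0,0,0,0.018,-0.001,0.048,1],[0,0,0,0.018,-0.001,0.047,1],[0,0,0,0.021,-0.001,0.046,1],[0,0,0,0.021,0,0.046,1],[0,0,0,0,0,0,1]]

```text
time_s: 9.0
ee_pos: [463.2, -19.9, 212.6]
ee_rot: [-180.0, -0.0, 88.5]
force: [-8.6, 2.0, 1.1]
gripper_width: 21.7
gripper_force: 25.0
```

Call:
send_rows:
  targets:
    - [[0,0,0,0.026,-0.001,0.044,1],[0,0,0,0.026,-0.001,0.044,1],[0,0,0,0.029,-0.001,0.042,1],[0,0,0,0.029,0,0.042,1],[0,0,0,0.032,-0.001,0.04,1],[0,0,0,0.032,-0.001,0.039,1],[0,0,0,0.035,0,0.037,1],[0,0,0,0.035,-0.001,0.037,1],[0,0,0,0,0,0,1]]

```text
time_s: 9.9
ee_pos: [509.1, -21.2, 279.9]
ee_rot: [-179.7, 0.0, 88.6]
force: [-19.4, 1.6, 13.5]
gripper_width: 21.5
gripper_force: 25.0
```

Call:
send_rows:
  targets:
    - [[0,0,0,0.026,-0.001,0.044,1],[0,0,0,0.028,-0.001,0.042,1],[0,0,0,0.03,-0.001,0.04,1],[0,0,0,0.03,-0.001,0.038,1],[0,0,0,0.034,-0.001,0.036,1],[0,0,0,0,0,0,1],[0,0,0,0,0,0,1],[0,0,0,0,0,0,1]]

```text
time_s: 10.7
ee_pos: [546.1, -22.3, 314.3]
ee_rot: [179.7, -0.0, 88.5]
force: [7.1, 1.3, -13.1]
gripper_width: 21.4
gripper_force: 25.0
```

Run:
```python
from h import *
s=env.state();print(s["ee_pos"],s["force"],s["gripper_force"],s["qvel"].round(2))
p,d=optics.grab_frame("side");cv2.imwrite("pics/side3.png",cv2.resize(p[80:320,110:374,::-1],(660,600)))
```

```text
[546.11479662 -22.30235246 314.25794666] [  7.12409384   1.3033892  -13.10238704] 25.003481805324554 [ 0.02 -0.06 -0.02  0.07 -0.08 -0.11]
```

View pics/side3.png

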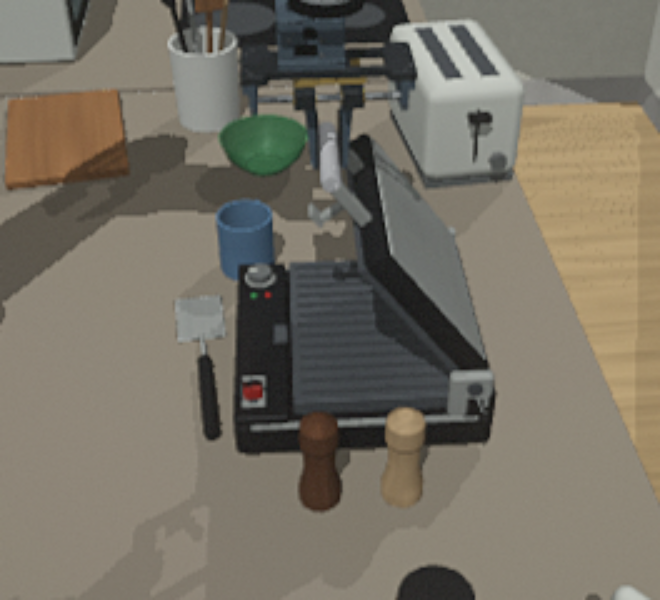

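The lid is held up at about 1 rad, between the fingers at crop (330,160). The bystanders haven't moved and the arm is still, so I'll hand it in.

```bash
python3 -c "
from workcell import env
print(env.job_done())"
```

```text
the job is handed in; nothing more can be done
None
```

I handed the job in with the drip tray pushed home and the lid held by its handle at about 1.0 rad; the tug showed the hook had not caught, so the slide was left alone, and no verdict was returned.

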